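Set a block up in the drill vise by pushing

ROBOT

A 7-joint arm with a two-finger parallel gripper is mounted at the origin on the work surface. World frame = base frame: x ahead of the robot, y to its left, z up, the work surface at z = 0. Lengths are in m, angles in rad, forces in N, time in s.
With the tool pointing down it reaches from about 0.4 to 0.85 m from the base axis. Payload 4.4 kg.
Tool frame: the origin (TCP) lies at the very end of the fingers, on their centre line; the grasp point (between the pads) lies 19 mm behind it; z points along the fingers, x is the direction in which the jaws open and shut, and the axes are right-handed (so a half turn about z gives the same grasp; the last joint's range is limited). The gripper opens to 94 mm and grips with 3 to 60 N. Pads are 16 mm wide; open, the fingers measure 119 mm over their backs; the gripper's body (75 mm by 177 mm) begins 78 mm behind the grasp point.
Start: joints at [1.25, 0.628, 0.038, 1.517, -0.027, 0.996, -0.02], TCP at [0.164, -0.629, 0.205] pointing down, gripper open.
Joint ranges: [-3.06, 3.06], [-0.37, 2.12], [-1.25, 1.32], [0.18, 2.47], [-1.1, 4.24], [0.23, 1.98], [-2.94, 2.94]. Speed limits (rad/s): [2.57, 2.57, 3.14, 3.14, 3.14, 3.14, 3.14].

INTERFACE

Orientations are given as a unit quaternion [w, x, y, z].
In Python, from plant import read_state, optics, manip gives the robot as it stands.
- The arm moves only by the tool move_arm, never from a script. Its argument "motion" is one flat list of numbers, 4 for each row, row after row: the shift along the tool's x, y, z each as a share of 0.3 m, from -1 to 1, then the turn about the tool's z as a share of 0.15 rad, from -1 to 1. A call has 1 to 10 rows; each row shifts and turns the pose as measured when the row begins, along the tool's axes as they then stand; what a row does not reach is not made up. A row lasts 1/8 s, in which the tool goes at most 62.5 mm and 10.7 degrees, less where a joint would pass 70% of its speed; a pose out of reach is approached as far as the arm can. A call with a number of a shift or a turn outside -1 to 1 is refused whole. A call with a gripper value outside its range is refused whole. "hand" is the closure, from 0 (fully open) to 1 (shut), set as the call begins (left out, the last holds). The fingers move at their own pace and stop on an object; "newtons" is the grip in N (left out, the last holds). Time passes only in rows, so rows that do not move let the fingers close. It gives the time, the measured TCP pose, the force and the opening at its end, in the units of the state.
- read_state(): the state, without advancing time (a new reading comes with each control period).
- optics.capture(name): name is "scene" or "top" or "wrist"; returns a dict with "img" (384x512x3 uint8, blue, green, red), "camera_matrix" (3x3 intrinsics, pixels), "distortion" ([k1, k2, p1, p2, k3] as OpenCV has them; the pictures are not rectified), "rvec" (rotation vector, rad) and "tvec" (3), from world to camera coordinates, as OpenCV has them; the wrist camera has in their place "tool_from_camera" (4x4, takes a point from camera to tool coordinates, whose origin is the TCP and whose axes are the tool frame's). Camera axes: x right, y down, z forward; pixel columns grow to the right and rows downward; lengths in m; the calibration is good to about 2 mm. A picture is of the moment at which its call begins: read the wrist's pose just before it. There is no depth.
- manip.job_done(): hands the job in, once; it reports no verdict.
The state is a dict: "clock": time; "joints": joint angles; "qd": joint speeds; "joint_efforts": joint torques, N m; "tool_pos": TCP position; "tool_rot": TCP orientation; "ft_force": force on the tool from outside, world axes, zero at the start; "moment": the same for the moment, N m; "grip_width": finger opening in m.
Only numpy, scipy, OpenCV 4.12 (cv2) and the standard library are available. Lean on these libraries where they do the work, as an engineer would, in place of code of your own. Each camera call takes 0.05 s, during which the arm holds its last target.

TASK

Set the aluminium block up in the drill vise for drilling, by pushing alone: slide it along the vise bed until its end touches the tip of the stop rod, and push the sliding jaw up to it so that the block sits square and flush between the two jaws, still touching the stop. Do not pick the block up or tip it, leave the things lying around the vise where they are, and finish with the hand clear.

Things in the scene. Friction and masses are not known exactly. Their poses are not given: they have to be found in the camera images.
- vise: green cast vise, jaws 150 mm wide, bolted down; place and heading vary. Origin: centre line, bench level. x points from sliding to fixed jaw, y along the jaws, z up. Flat bed y -75 to 75 mm, top 36 mm above the bench. Jaws stand 44 mm above the bed. Fixed jaw x = 60 to 110 mm. Lugs with bolts, 20 mm high, reach y = +-101 mm at x = -130 and 75 mm
- fixed_face (a point): middle of the fixed jaw's steel face where it meets the bed (vise x = 60, y = 0, z = 36 mm); axes as the vise
- bearing (a point): top centre of the fixed spindle bearing near the vise's -x end: an upright 20 mm (x) by 80 mm (y), 34 mm high above the bed, at vise x = -195 to -175 mm; axes as the vise. 60 to 85 mm are free between it and the sliding jaw's back at the start
- bracket (a point): top centre of the thumbscrew on the stop rod's bracket, 56 mm above the bed. The bracket is screwed to the fixed jaw's +y end and fills vise x 25 to 105 mm, y 76 to 104 mm; axes as the vise
- jaw (a joint): travel of the sliding jaw along vise x towards the fixed jaw, m: 0 = fully open, 125 mm between the faces; opening = 125 mm minus this value (0.081 with the 44 mm block nipped flush). Starts between 0 and 0.025. Slides under a push of about 5 to 8 N and stays where it is left; no spring, no turning needed
- jaw_back (a point): middle of the top edge of the sliding jaw's back (-x) face, the face to push; 44 mm above the bed, axes as the vise, moves with the jaw. Jaw: 50 mm thick, 150 mm wide. Its spindle, a 16 mm bar, leaves this face with its upper side 22 mm below this point and runs 215 mm back through the bearing to a cross bar 126 mm long
- stop_tip (a point): centre of the flat tip of the stop rod: a fixed, rigid 12 mm steel rod; the tip points to vise -y, the rod runs from it 119 mm to +y. 20 mm in front of the fixed jaw's face, 22 mm above the bed, at vise y = 30 to 55 mm (set differently each time); axes as the vise
- block: the work: aluminium block 44 (x) by 60 (y) by 38 mm high, two 10 mm holes through from the top, 0.2 to 0.35 kg, loose on the bed between the jaws. Origin: centre of its underside; z up, x to the fixed jaw, y to the stop. Starts within 5 degrees of square, about 3 to 10 mm from the fixed jaw, 25 to 75 mm short of the stop. Touching the stop, its origin is 30 mm from the tip along y
- hammer: bystander: hammer lying on the bench on the +y side of the vise; leave it
- oil: bystander: white plastic oil bottle, 52 mm across, 110 mm tall, standing on the -y side of the vise; leave it
- brush: bystander: hand brush lying on the bench on the -y side of the vise; leave it
There are look-alikes about, which are no part of the job. Several things have the shape of the block; the one meant has the colours described above.

How it is judged:
At the end, for the whole second after the job is handed in: The block lies flat on the vise bed, within 2 mm of the fixed jaw and square to it within 2 degrees, its end within 2 mm of the stop tip, the sliding jaw closed to within 2 mm of it, everything at rest (value of joint jaw between 0.079 and 0.083 m and x of block in the frame of fixed_face between -0.024 and -0.02 m and angle between the y axis of block and the y axis of vise, either way round below 0.035 rad and y of stop_tip in the frame of block between 0.028 and 0.032 m and z of block in the frame of fixed_face below 0.0015 m and angle between block's own z axis and vertical below 0.035 rad and linear speed of block below 0.005 m/s and velocity of joint jaw between -0.005 and 0.005 m/s); the robot touches nothing.
It fails at once if the block is lifted off the bed (more than 6 mm) (z of block in the frame of fixed_face above 0.006 m).
It fails at once if the block is tipped by more than 12 degrees (angle between block's own z axis and vertical above 0.21 rad).
It fails at once if the hammer is moved more than 20 mm (distance of hammer from where it was at the start of the episode above 0.02 m).
It fails at once if the oil bottle is moved more than 20 mm (distance of oil from where it was at the start of the episode above 0.02 m).
It fails at once if the brush is moved more than 20 mm (distance of brush from where it was at the start of the episode above 0.02 m).
It also fails if it takes over 58 s, if anything falls off the work surface, if the arm or the gripper's body presses on something with over 40 N, if the wrist force passes 120 N, or if a joint passes its speed limit or range.

## Working session

There is one attempt and no reset: what is moved stays moved. The work goes in short steps, Python scripts to look and compute and a tool call to move; the robot and the scene stay as the last step left them, time stands still between calls to the robot, and variables do not carry over. Pictures are saved under pics/ and viewed, and the job is handed in when it is done.

Besides the shell and the picture viewer there is one more tool, called after "Request:" in YAML: its name, and indented under it one key for each argument. move_arm: Moves the arm, as the interface text tells. Shift numbers are shares of 0.3 m and turn numbers shares of 0.15 rad, none past 1 either way. Its arguments: {"type":"object","properties":{"motion":{"type":"array","items":{"type":"number"}},"hand":{"type":"number"},"newtons":{"type":"number"}},"required":["motion"]}

```bash
mkdir -p pics; ls; python3 - <<'E'
from plant import read_state, optics
import cv2
print(read_state())
for n in ("scene","top","wrist"):
    c=optics.capture(n); cv2.imwrite(f"pics/{n}0.png",c["img"])
    print(n,{k:v for k,v in c.items() if k!="img"})
E
```

```text
pics
{'clock': 0.0, 'joints': array([ 1.25019542,  0.62935043,  0.03847538,  1.51833445, -0.02698084,
        0.99630337, -0.0200109 ]), 'qd': array([ 0.00068182,  0.0005336 ,  0.00043463, -0.00011316,  0.00151695,
       -0.00067108,  0.00145797]), 'joint_efforts': array([-4.30191139e-04, -5.49733043e+01,  1.14324935e+00, -1.86637187e+01,
       -5.21815626e-02,  2.37478752e-02,  1.57836189e-04]), 'tool_pos': array([ 0.16367161, -0.62837745,  0.20456269]), 'tool_rot': array([-5.49807274e-04,  7.91209756e-01, -6.11544146e-01, -7.60458873e-04]), 'ft_force': array([-0.14560401, -0.54477553,  0.54906521]), 'moment': array([-0.02265403, -0.02137198, -0.00677148]), 'grip_width': 0.0940957309537705}
scene {'camera_matrix': array([[350.2721219 ,   0.        , 256.78282111],
       [  0.        , 350.2721219 , 187.4201186 ],
       [  0.        ,   0.        ,   1.        ]]), 'distortion': array([-0.05551332,  0.        ,  0.        ,  0.        ,  0.        ]), 'rvec': array([ 1.01586597,  2.68485246, -0.73800861]), 'tvec': array([ 0.44164128, -0.34730791,  1.07467227])}
top {'camera_matri
[... 279 characters left out ...]
77,  0.16097965]), 'tvec': array([0.06732981, 0.62460676, 0.98153064])}
wrist {'camera_matrix': array([[313.33094707,   0.        , 258.49464929],
       [  0.        , 313.33094707, 197.31835439],
       [  0.        ,   0.        ,   1.        ]]), 'distortion': array([-0.06557602,  0.        ,  0.        ,  0.        ,  0.        ]), 'tool_from_camera': array([[ 9.99999508e-01, -5.26396287e-04,  8.41076290e-04,
        -1.66634016e-04],
       [ 3.19976326e-04,  9.73468926e-01,  2.28819029e-01,
        -6.51213162e-02],
       [-9.39211120e-04, -2.28818647e-01,  9.73468615e-01,
        -1.79057467e-01],
       [ 0.00000000e+00,  0.00000000e+00,  0.00000000e+00,
         1.00000000e+00]])}
```

View pics/scene0.png

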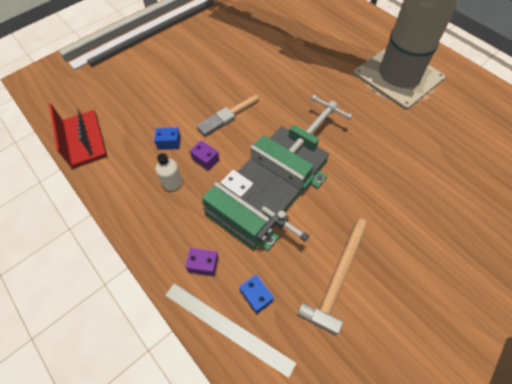

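View pics/top0.png

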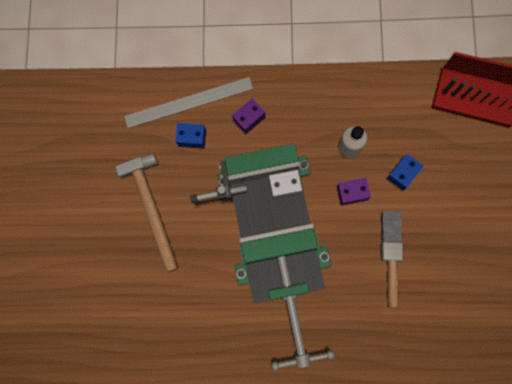

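View pics/wrist0.png

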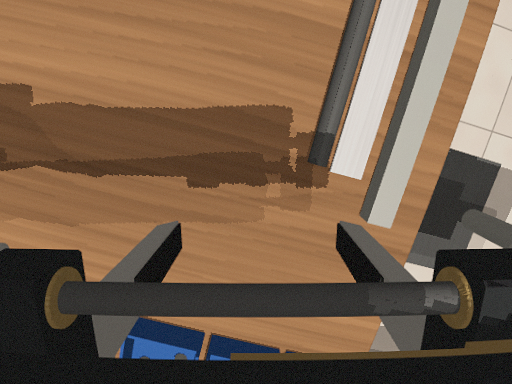

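The scene and top views agree. The fixed jaw is at top (260,160), the silver block at (285,183), the stop rod tip at about (245,190), the sliding jaw at (280,243) and the bearing at (290,291). The oil bottle is at (352,142). I'll zoom in to measure.

```bash
python3 - <<'E'
import cv2
im=cv2.imread("pics/top0.png")
cv2.imwrite("pics/z1.png",cv2.resize(im[135:275,180:340],None,fx=5,fy=4.2857,interpolation=cv2.INTER_CUBIC)[:600])
cv2.imwrite("pics/z2.png",cv2.resize(im[225:375,225:345],None,fx=4,fy=4,interpolation=cv2.INTER_CUBIC))
E
```

```text
(no output)
```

View pics/z1.png

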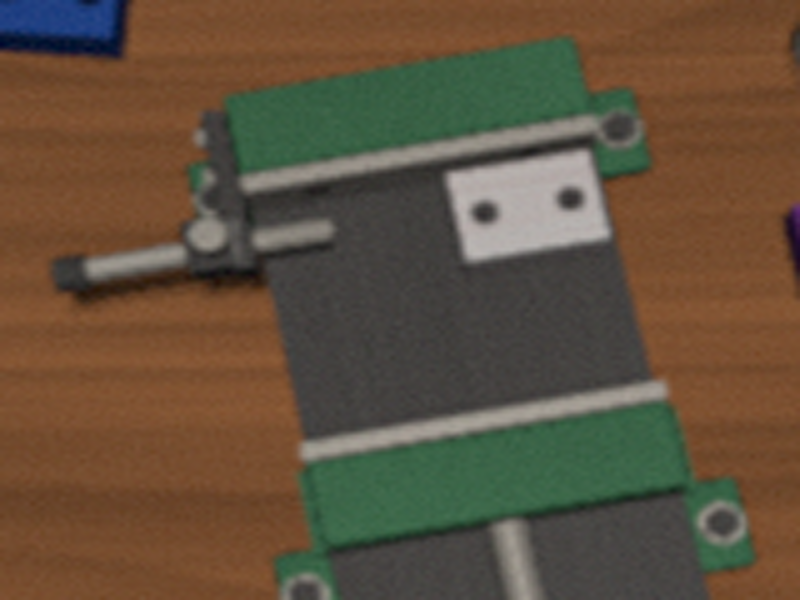

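View pics/z2.png

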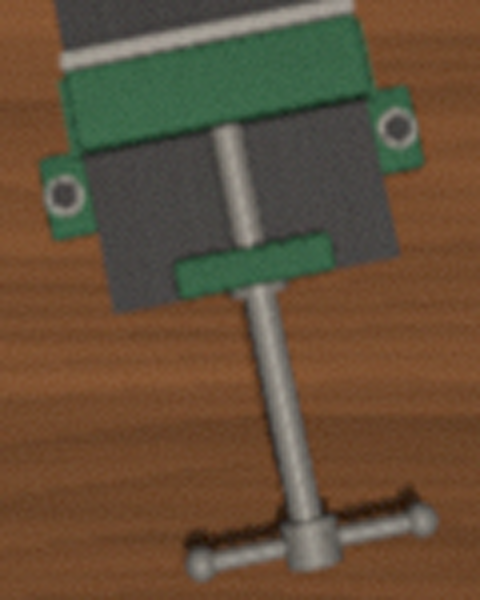

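```bash
cat > h.py <<'E'
import numpy as np, cv2
from scipy.optimize import least_squares
def proj(c,P):
    p,_=cv2.projectPoints(np.asarray(P,float),c["rvec"],c["tvec"],c["camera_matrix"],c["distortion"]); return p.reshape(-1,2)
def back(c,uv,z):
    n=cv2.undistortPoints(np.asarray(uv,float).reshape(-1,1,2),c["camera_matrix"],c["distortion"]).reshape(-1,2)
    R=cv2.Rodrigues(c["rvec"])[0]; C=-R.T@c["tvec"]
    d=np.c_[n,np.ones(len(n))]@R; s=(z-C[2])/d[:,2]; return C+d*s[:,None]
def z1(p): p=np.asarray(p,float); return (p+.5)/[5,4.2857]-.5+[180,135]
def z2(p): p=np.asarray(p,float); return (p+.5)/4-.5+[225,225]
E
cat > fit.py <<'E'
from h import *
from plant import optics
c=optics.capture("top")
jf=z1([(300,458),(668,391),(690,489),(328,548)])
m=[(110,75,80),(110,-75,80),(60,-75,80),(-175,40,70),(-175,-40,70),(-195,-40,70),(-195,40,70)]
uv=np.vstack([z1([(226,97),(574,38),(603,135)]),z2([(174,265),(329,236),(333,264),(180,297)]),jf])
def pts(v):
    x,y,t,j=v
    M=np.array(m+[(-65+j*1000,75,80),(-65+j*1000,-75,80),(-115+1000*j,-75,80),(-115+1000*j,75,80)])/1000
    ct,st=np.cos(t),np.sin(t); return np.c_[x+ct*M[:,0]-st*M[:,1],y+st*M[:,0]+ct*M[:,1],M[:,2]]
r=least_squares(lambda v:(proj(c,pts(v))-uv).ravel(),[.6,0,0.2,.01])
print(r.x,np.round(r.fun.reshape(-1,2),2))
x,y,t,j=r.x
R=np.array([[np.cos(t),-np.sin(t)],[np.sin(t),np.cos(t)]])
def tov(P): return (P[:,:2]-[x,y])@R
b=tov(back(c,z1([(444,172),(592,148),(610,240),(466,264)]),.074))*1000
print("block",b,b.mean(0), "angle",np.degrees(np.arctan2(*( (b[0]-b[1])[::1]))),np.degrees(np.arctan2(*(b[3]-b[2]))))
print("tip",tov(back(c,z1([(334,232)]),.061))*1000)
print("bolts", tov(back(c,z1([(620,126),(722,521)]),.020))*1000)
print("oil",tov(back(c,[(357,132),(350,152)],.11))*1000, "oil base",tov(back(c,[(350,156)],0.0))*1000)
print(back(c,z1([(334,232)]),.061))
E
python3 fit.py
```

```text
[ 0.61326266  0.03556759  0.18452897 -0.00132395] [[-0.57 -0.53]
 [ 0.51 -0.84]
 [-0.33 -0.62]
 [-0.63 -0.6 ]
 [ 0.08 -1.17]
 [ 1.23  1.93]
 [-0.16  1.53]
 [ 0.23 -1.86]
 [-0.31 -0.73]
 [ 0.65  0.84]
 [-0.76  1.72]]
block [[ 55.22089587  -7.7612682 ]
 [ 54.60316719 -70.17481933]
 [  8.69838194 -68.05938274]
 [  8.95744253  -7.78120511]] [ 31.86997188 -38.44416885] angle 0.5670577901295936 0.2462414667929721
tip [[38.01896446 42.84657456]]
bolts [[  76.21151289  -89.37954725]
 [-128.17840486  -89.56548555]]
oil [[  97.48843328 -198.5692676 ]
 [  59.72336118 -175.64925068]] oil base [[  78.29864008 -195.81649728]]
[[0.64277453 0.08466261 0.061     ]]
```

Request:
move_arm:
  motion: [0, -0.2, 0, -0.61, 0, -0.2, 0, -0.61, 0, -0.2, 0, -0.61, 0, -0.2, 0, -0.61, 0, -0.2, 0, -0.61, 0, -0.2, 0, -0.61, 0, -0.2, 0, -0.61, 0, -0.2, 0, -0.61, 0, -0.2, 0, -0.61, 0, -0.2, 0, -0.61]
  hand: 0.84

```text
clock: 1.45
tool_pos: [0.6236, -0.2638, 0.1997]
tool_rot: [0.001, 0.981, -0.192, -0.002]
ft_force: [1.8, 0.4, 0.7]
grip_width: 0.0151
```

```bash
cat > to.py <<'E'
import sys
from h import *
from plant import read_state
from scipy.spatial.transform import Rotation as Ro
V=(0.61326,0.03557,0.18453)
s=read_state(); q=s["tool_rot"]; R=Ro.from_quat([q[1],q[2],q[3],q[0]]).as_matrix()
c,n=np.cos(V[2]),np.sin(V[2])
p=s["tool_pos"]; d=p[:2]-V[:2]
yaw=np.arctan2(R[1,0],R[0,0])
print("t",round(s["clock"],2),"vise TCP mm",np.round([1000*(c*d[0]+n*d[1]),1000*(-n*d[0]+c*d[1]),1000*p[2]],1),"yawerr(rad)",round(yaw-V[2],4),"tilt",np.round(R[:,2],3),"F",np.round(s["ft_force"],2),"w",round(s["grip_width"],4),"j",np.round(s["joints"],2))
if len(sys.argv)>3:
    x,y,z=[float(a)/1000 for a in sys.argv[1:4]]
    w=np.array([V[0]+c*x-n*y,V[1]+n*x+c*y,z]); print("tool shift share",np.round(R.T@(w-p)/.3,3),"turn share total",round((yaw-V[2])/.15,3))
E
python3 to.py 33 -92 120
```

```text
t 1.45 vise TCP mm [ -44.8 -296.2  199.7] yawerr(rad) -0.5708 tilt [-0.005 -0.002 -1.   ] F [1.81 0.42 0.65] w 0.0151 j [ 0.47  0.68 -0.2   1.43  0.15  1.05 -0.15]
tool shift share [-0.148 -0.714  0.264] turn share total -3.805
```

Request:
move_arm:
  motion: [0, -0.12, 0, -0.95, 0, -0.12, 0, -0.95, 0, -0.12, 0, -0.95, 0, -0.12, 0, -0.95, 0, 0, 0, 0]

```text
clock: 2.08
tool_pos: [0.6492, -0.1101, 0.1981]
tool_rot: [-0.002, 0.994, 0.107, -0.003]
ft_force: [-0.2, -0.4, -0.4]
grip_width: 0.0151
```

```bash
python3 to.py 33 -92 100
```

```text
t 2.08 vise TCP mm [   8.6 -149.8  198.1] yawerr(rad) 0.0294 tilt [-0.006  0.003 -1.   ] F [-0.2  -0.36 -0.42] w 0.0151 j [ 0.33  0.67 -0.36  1.48  0.26  1.04  0.13]
tool shift share [ 0.089 -0.189  0.327] turn share total 0.196
```

Request:
move_arm:
  motion: [0.045, -0.095, 0.1, 0.2, 0.044, -0.094, 0.11, 0, 0, 0, 0.11, 0, 0, 0, 0, 0]

```text
clock: 2.58
tool_pos: [0.6652, -0.0551, 0.0998]
tool_rot: [0.001, 0.996, 0.085, -0.002]
ft_force: [-0.5, -0.3, 0.2]
grip_width: 0.0149
```

```bash
python3 to.py 33 -92 46; python3 - <<'E'
from plant import optics
import cv2
for n in ("top","wrist"):
    cv2.imwrite(f"pics/{n}1.png",optics.capture(n)["img"])
im=cv2.imread("pics/top1.png")
cv2.imwrite("pics/top1z.png",cv2.resize(im[135:275,180:340],None,fx=5,fy=4.2857,interpolation=cv2.INTER_CUBIC))
E
```

```text
t 2.58 vise TCP mm [ 34.5 -98.6  99.8] yawerr(rad) -0.0138 tilt [-0.004 -0.003 -1.   ] F [-0.5  -0.35  0.21] w 0.0149 j [ 0.22  0.79 -0.31  1.55  0.3   0.86 -0.04]
tool shift share [-0.004 -0.022  0.179] turn share total -0.092
```

View pics/top1z.png

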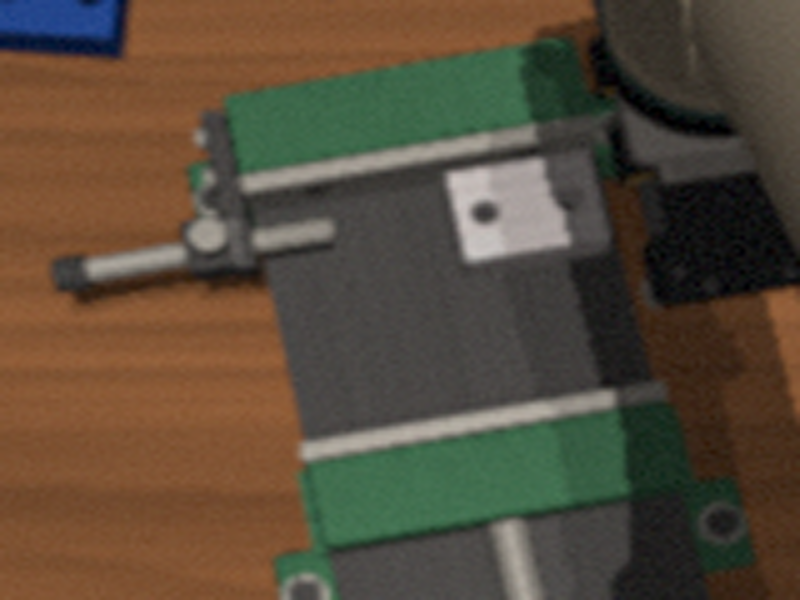

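View pics/wrist1.png

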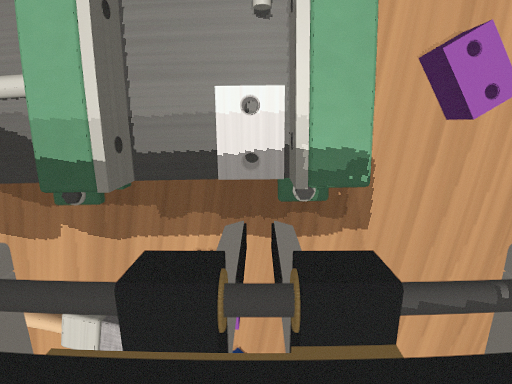

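The wrist view shows the block at (215–285, 86–180) directly ahead of the fingers (218–298), with the rod tip at (262,8). I'll descend beside the block.

Request:
move_arm:
  motion: [0, 0, 0.09, -0.09, 0, 0, 0.085, 0, -0.008, 0, 0, 0]

```text
clock: 3.05
tool_pos: [0.6707, -0.0585, 0.056]
tool_rot: [0.002, 0.996, 0.089, 0.006]
ft_force: [0.5, 0.1, -0.1]
grip_width: 0.0151
```

```bash
python3 to.py 32 -80 46
```

```text
t 3.05 vise TCP mm [  39.2 -103.    56. ] yawerr(rad) -0.0053 tilt [ 0.013 -0.004 -1.   ] F [ 0.5   0.09 -0.08] w 0.0151 j [ 0.21  0.84 -0.3   1.57  0.33  0.76 -0.05]
tool shift share [-0.025 -0.077  0.032] turn share total -0.035
```

Request:
move_arm:
  motion: [-0.02, 0, 0.03, 0, -0.01, -0.03, 0.01, -0.03, 0, -0.03, 0, 0, 0, 0, 0, 0]

```text
clock: 3.55
tool_pos: [0.6606, -0.0417, 0.048]
tool_rot: [0.003, 0.996, 0.091, 0.01]
ft_force: [-0.5, 0.2, -0.4]
grip_width: 0.015
```

```bash
python3 to.py 32 -26 46
```

```text
t 3.55 vise TCP mm [ 32.4 -84.7  48. ] yawerr(rad) -0.0018 tilt [ 0.02  -0.004 -1.   ] F [-0.47  0.16 -0.45] w 0.015 j [ 0.19  0.84 -0.29  1.62  0.33  0.71 -0.08]
tool shift share [-0.002 -0.196  0.005] turn share total -0.012
```

Request:
move_arm:
  motion: [0, -0.015, 0.005, 0, 0, -0.015, 0, 0, 0, -0.015, 0, 0, 0, -0.015, 0, 0, 0, -0.015, 0, 0, 0, -0.015, 0, 0]

```text
clock: 4.3
tool_pos: [0.6565, -0.0163, 0.0466]
tool_rot: [0.005, 0.996, 0.09, 0.01]
ft_force: [0.5, -2.0, -0.9]
grip_width: 0.0152
```

```bash
python3 to.py 32 -26 46
```

```text
t 4.3 vise TCP mm [ 33.  -58.9  46.6] yawerr(rad) -0.0034 tilt [ 0.022 -0.007 -1.   ] F [ 0.55 -2.05 -0.92] w 0.0152 j [ 0.14  0.83 -0.28  1.64  0.33  0.7  -0.12]
tool shift share [-0.004 -0.11   0.001] turn share total -0.023
```

Contact is at 2 N and the block is sliding. I'll keep going to within about 10 mm of the stop, then look.

Request:
move_arm:
  motion: [-0.002, -0.014, 0, 0, 0, -0.014, 0, 0, -0.002, -0.014, 0, 0, 0, -0.014, 0, 0, 0, -0.014, 0, 0, 0, 0, 0, 0]

```text
clock: 5.05
tool_pos: [0.6512, 0.0064, 0.0466]
tool_rot: [0.004, 0.996, 0.091, 0.011]
ft_force: [0.0, -0.0, -0.1]
grip_width: 0.015
```

```bash
python3 to.py 32 -26 46; python3 - <<'E'
from plant import optics
import cv2
for n in ("top","wrist"):
    cv2.imwrite(f"pics/{n}2.png",optics.capture(n)["img"])
im=cv2.imread("pics/top2.png")
cv2.imwrite("pics/top2z.png",cv2.resize(im[135:275,180:340],None,fx=5,fy=4.2857,interpolation=cv2.INTER_CUBIC))
E
```

```text
t 5.05 vise TCP mm [ 32.  -35.6  46.6] yawerr(rad) -0.0028 tilt [ 0.022 -0.007 -1.   ] F [ 0.05 -0.   -0.07] w 0.015 j [ 0.1   0.82 -0.27  1.66  0.33  0.69 -0.16]
tool shift share [-0.    -0.032  0.002] turn share total -0.018
```

View pics/top2z.png

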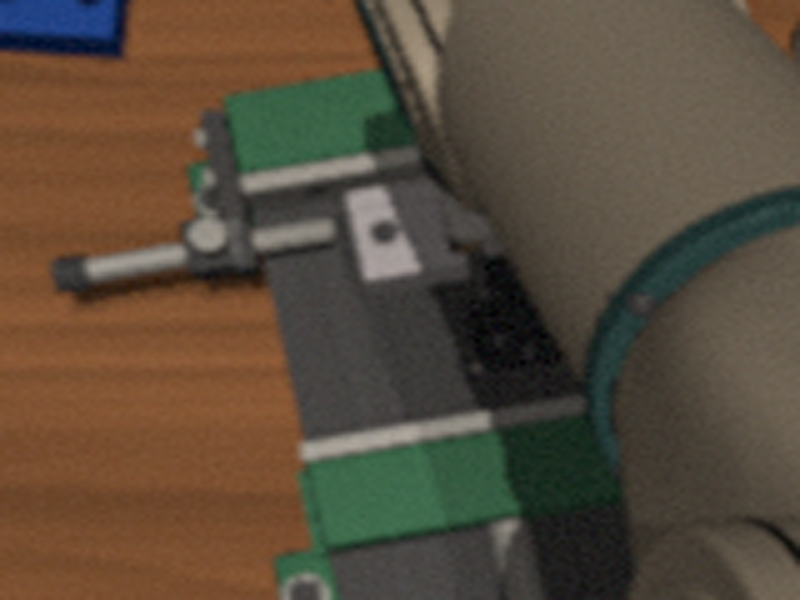

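View pics/wrist2.png

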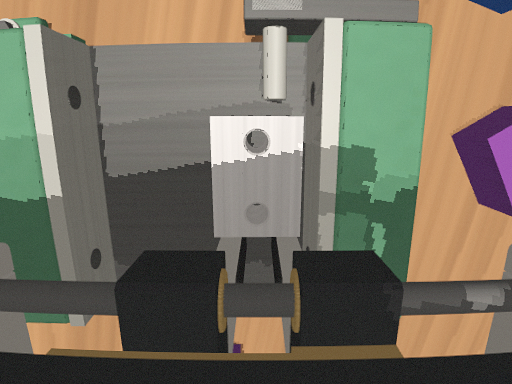

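The wrist view shows the block, square, up to row 116. The rod tip is at row 100, so a few mm remain. I'll make small steps.

Request:
move_arm:
  motion: [0, -0.007, 0, 0, 0, -0.007, 0, 0, 0, -0.007, 0, 0, 0, 0, 0, 0]

```text
clock: 5.65
tool_pos: [0.6502, 0.0116, 0.0464]
tool_rot: [0.005, 0.996, 0.09, 0.011]
ft_force: [-0.9, -0.2, 0.5]
grip_width: 0.0154
```

```bash
python3 to.py 32 -26 46
```

```text
t 5.65 vise TCP mm [ 31.9 -30.4  46.4] yawerr(rad) -0.0041 tilt [ 0.022 -0.008 -1.   ] F [-0.86 -0.19  0.55] w 0.0154 j [ 0.09  0.82 -0.27  1.66  0.33  0.68 -0.17]
tool shift share [ 0.    -0.015  0.001] turn share total -0.027
```

Request:
move_arm:
  motion: [0, -0.006, 0, 0, 0, -0.006, 0, 0]

```text
clock: 5.9
tool_pos: [0.6496, 0.0147, 0.0464]
tool_rot: [0.005, 0.996, 0.09, 0.011]
ft_force: [0.4, -2.2, -0.0]
grip_width: 0.015
```

```bash
python3 to.py 32 -26 46
```

```text
t 5.9 vise TCP mm [ 31.9 -27.2  46.4] yawerr(rad) -0.0045 tilt [ 0.022 -0.008 -1.   ] F [ 0.43 -2.25 -0.03] w 0.015 j [ 0.09  0.82 -0.27  1.66  0.33  0.68 -0.17]
tool shift share [ 0.    -0.004  0.001] turn share total -0.03
```

Request:
move_arm:
  motion: [0, -0.006, 0, 0, 0, -0.006, 0, 0]

```text
clock: 6.15
tool_pos: [0.6495, 0.0148, 0.0465]
tool_rot: [0.007, 0.996, 0.089, 0.011]
ft_force: [1.0, -5.7, 1.5]
grip_width: 0.0152
```

```bash
python3 to.py 32 -26 46;  python3 - <<'E'
from plant import optics
import cv2
cv2.imwrite(f"pics/wrist3.png",optics.capture("wrist")["img"])
E
```

```text
t 6.15 vise TCP mm [ 31.8 -27.   46.5] yawerr(rad) -0.006 tilt [ 0.023 -0.013 -1.   ] F [ 1.03 -5.73  1.54] w 0.0152 j [ 0.08  0.82 -0.26  1.66  0.33  0.68 -0.18]
tool shift share [ 0.001 -0.003  0.002] turn share total -0.04
```

View pics/wrist3.png

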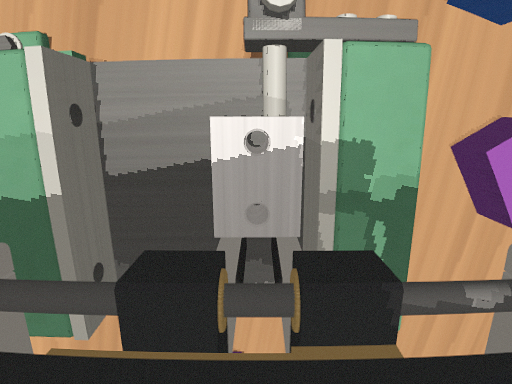

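The force rose to 5.7 N and the finger stopped at y=-27. The picture shows the rod tip on the block's face, so the block touches the stop. Next I'll back off, rise and close the fingers.

Request:
move_arm:
  motion: [0, 0.03, 0, 0, 0, 0.03, 0, 0, 0, 0, -0.1, 0, 0, 0, -0.1, 0, 0, 0, -0.1, 0, 0, 0, 0, 0]
  hand: 1

```text
clock: 6.95
tool_pos: [0.6495, -0.0004, 0.1376]
tool_rot: [0.004, 0.996, 0.089, 0.009]
ft_force: [0.2, 0.2, -0.3]
grip_width: 0.0008
```

```bash
python3 to.py -143 0 135
```

```text
t 6.95 vise TCP mm [ 29.  -42.  137.6] yawerr(rad) -0.0053 tilt [ 0.019 -0.007 -1.   ] F [ 0.17  0.16 -0.34] w 0.0008 j [ 0.14  0.71 -0.32  1.6   0.28  0.86 -0.11]
tool shift share [-0.574 -0.137 -0.003] turn share total -0.035
```

Request:
move_arm:
  motion: [-0.14, -0.034, 0, 0, -0.14, -0.034, 0, 0, -0.14, -0.034, 0, 0, -0.13, -0.034, 0, 0, 0, 0, 0, 0]

```text
clock: 7.58
tool_pos: [0.4707, 0.0108, 0.1288]
tool_rot: [0.003, 0.996, 0.089, 0.005]
ft_force: [0.1, 0.1, 0.1]
grip_width: 0.0002
```

```bash
python3 to.py -143 0 90;  python3 - <<'E'
from plant import optics
import cv2
cv2.imwrite(f"pics/wrist4.png",optics.capture("wrist")["img"])
E
```

```text
t 7.58 vise TCP mm [-144.7    1.8  128.8] yawerr(rad) -0.0056 tilt [ 0.011 -0.004 -1.   ] F [0.1  0.07 0.07] w 0.0002 j [ 0.14  0.51 -0.32  2.09  0.29  0.58 -0.21]
tool shift share [0.004 0.005 0.129] turn share total -0.037
```

View pics/wrist4.png

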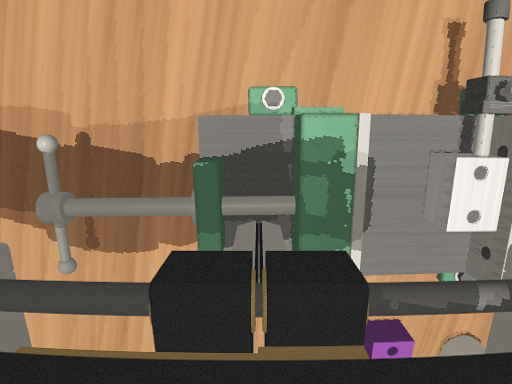

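The wrist view shows the closed fingers at (235–290, 230) between the bearing (right edge at 222) and the jaw back (295), over the spindle. I'll descend, staying above the spindle.

Request:
move_arm:
  motion: [0, 0, 0.08, 0, 0, 0, 0.08, 0, 0, 0, 0.03, 0, 0, 0, 0, 0]

```text
clock: 8.12
tool_pos: [0.4798, 0.011, 0.0694]
tool_rot: [0.002, 0.996, 0.088, 0.009]
ft_force: [-0.1, 0.4, -0.1]
grip_width: 0.0006
```

```bash
python3 to.py -130 0 66
```

```text
t 8.12 vise TCP mm [-135.7    0.3   69.4] yawerr(rad) -0.0076 tilt [ 0.018 -0.002 -1.   ] F [-0.06  0.43 -0.07] w 0.0006 j [ 0.09  0.62 -0.25  2.12  0.36  0.43 -0.26]
tool shift share [0.019 0.001 0.012] turn share total -0.051
```

Request:
move_arm:
  motion: [0.015, 0, 0.008, -0.05, 0.015, 0, 0, 0, 0.015, 0, 0, 0, 0.015, 0, 0, 0]

```text
clock: 8.62
tool_pos: [0.4938, 0.0134, 0.0678]
tool_rot: [0.003, 0.996, 0.092, 0.004]
ft_force: [-5.2, -0.5, 3.1]
grip_width: 0.0008
```

```bash
python3 to.py -55 0 67
```

```text
t 8.62 vise TCP mm [-1.215e+02  1.000e-01  6.780e+01] yawerr(rad) -0.0001 tilt [ 0.009 -0.004 -1.   ] F [-5.24 -0.53  3.09] w 0.0008 j [ 0.09  0.64 -0.26  2.07  0.35  0.47 -0.25]
tool shift share [0.222 0.    0.005] turn share total -0.001
```

The jaw is moving under about 5 N.

Request:
move_arm:
  motion: [0.018, 0, 0, 0, 0.018, 0, 0, 0, 0.018, 0, 0, 0, 0.018, 0, 0, 0, 0.018, 0, 0, 0, 0.018, 0, 0, 0, 0.018, 0, 0, 0]

```text
clock: 9.5
tool_pos: [0.5132, 0.0171, 0.0683]
tool_rot: [0.006, 0.996, 0.092, -0.013]
ft_force: [-5.4, 0.5, 4.3]
grip_width: 0.0006
```

```bash
python3 to.py -55 0 67
```

```text
t 9.5 vise TCP mm [-101.8    0.2   68.3] yawerr(rad) -0.0007 tilt [-0.026 -0.014 -1.   ] F [-5.36  0.54  4.28] w 0.0006 j [ 0.08  0.67 -0.27  1.98  0.34  0.56 -0.24]
tool shift share [0.156 0.001 0.   ] turn share total -0.004
```

Request:
move_arm:
  motion: [0.022, 0, 0, 0, 0.022, 0, 0, 0, 0.022, 0, 0, 0, 0.022, 0, 0, 0, 0.022, 0, 0, 0, 0.022, 0, 0, 0, 0, 0, 0, 0]

```text
clock: 10.38
tool_pos: [0.538, 0.0218, 0.069]
tool_rot: [0.008, 0.995, 0.091, -0.028]
ft_force: [0.0, 0.6, 0.7]
grip_width: 0.0002
```

```bash
python3 to.py -55 0 67
```

```text
t 10.38 vise TCP mm [-76.5   0.3  69. ] yawerr(rad) -0.0016 tilt [-0.054 -0.021 -0.998] F [0.05 0.64 0.67] w 0.0002 j [ 0.08  0.7  -0.28  1.89  0.32  0.65 -0.22]
tool shift share [0.072 0.001 0.002] turn share total -0.011
```

Request:
move_arm:
  motion: [0.02, 0, 0, 0, 0.02, 0, 0, 0, 0.02, 0, 0, 0, 0.02, 0, 0, 0, 0.02, 0, 0, 0, 0, 0, 0, 0]

```text
clock: 11.12
tool_pos: [0.5582, 0.0253, 0.0681]
tool_rot: [0.01, 0.995, 0.091, -0.038]
ft_force: [0.3, 0.5, 0.1]
grip_width: 0.0002
```

```bash
python3 to.py -47 0 67;  python3 - <<'E'
from plant import optics
import cv2
cv2.imwrite(f"pics/wrist5.png",optics.capture("wrist")["img"])
E
```

```text
t 11.12 vise TCP mm [-56.   -0.   68.1] yawerr(rad) -0.0025 tilt [-0.074 -0.027 -0.997] F [0.26 0.49 0.05] w 0.0002 j [ 0.07  0.73 -0.28  1.81  0.31  0.72 -0.21]
tool shift share [ 0.03  -0.     0.001] turn share total -0.017
```

View pics/wrist5.png

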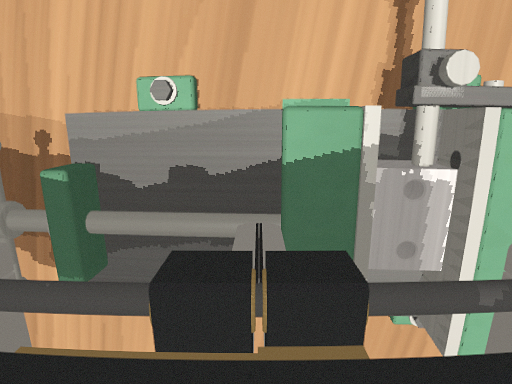

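The jaw face (377) is nearly at the block (375–455) and the rod tip is still on the block. I'll use small steps now and watch the force.

Request:
move_arm:
  motion: [0.01, 0, 0, 0, 0.01, 0, 0, 0]

```text
clock: 11.42
tool_pos: [0.5601, 0.0256, 0.0678]
tool_rot: [0.011, 0.995, 0.091, -0.042]
ft_force: [-7.5, -0.9, 6.1]
grip_width: 0.0003
```

```bash
python3 to.py -47 0 67
```

```text
t 11.43 vise TCP mm [-54.1  -0.1  67.8] yawerr(rad) -0.003 tilt [-0.081 -0.029 -0.996] F [-7.48 -0.94  6.09] w 0.0003 j [ 0.07  0.74 -0.28  1.8   0.31  0.74 -0.21]
tool shift share [ 0.024 -0.     0.001] turn share total -0.02
```

Request:
move_arm:
  motion: [0.012, 0, 0, 0, 0.012, 0, 0, 0]

```text
clock: 11.68
tool_pos: [0.5614, 0.0257, 0.0675]
tool_rot: [0.012, 0.995, 0.091, -0.048]
ft_force: [-7.5, -0.5, 7.0]
grip_width: 0.0004
```

```bash
python3 to.py -47 0 67
```

```text
t 11.68 vise TCP mm [-52.8  -0.2  67.5] yawerr(rad) -0.0032 tilt [-0.093 -0.032 -0.995] F [-7.53 -0.54  6.97] w 0.0004 j [ 0.07  0.75 -0.28  1.78  0.31  0.76 -0.21]
tool shift share [ 0.019 -0.001 -0.   ] turn share total -0.021
```

Request:
move_arm:
  motion: [0.012, 0, 0, 0, 0.012, 0, 0, 0]

```text
clock: 11.92
tool_pos: [0.5626, 0.0258, 0.0673]
tool_rot: [0.013, 0.994, 0.091, -0.054]
ft_force: [-6.8, -1.0, 7.8]
grip_width: 0.0006
```

```bash
python3 to.py -47 0 67
```

```text
t 11.93 vise TCP mm [-51.5  -0.3  67.3] yawerr(rad) -0.0037 tilt [-0.104 -0.035 -0.994] F [-6.78 -0.97  7.79] w 0.0006 j [ 0.06  0.75 -0.28  1.76  0.3   0.78 -0.2 ]
tool shift share [ 0.015 -0.001 -0.001] turn share total -0.024
```

Request:
move_arm:
  motion: [0.022, 0, 0, 0, 0.022, 0, 0, 0]

```text
clock: 12.18
tool_pos: [0.5666, 0.0264, 0.0664]
tool_rot: [0.014, 0.994, 0.09, -0.063]
ft_force: [-15.1, -1.3, 15.6]
grip_width: 0.0005
```

```bash
python3 to.py -47 0 67;  python3 - <<'E'
from plant import optics
import cv2
cv2.imwrite(f"pics/wrist6.png",optics.capture("wrist")["img"])
E
```

```text
t 12.18 vise TCP mm [-47.5  -0.5  66.4] yawerr(rad) -0.0044 tilt [-0.122 -0.039 -0.992] F [-15.12  -1.28  15.61] w 0.0005 j [ 0.06  0.77 -0.28  1.73  0.3   0.81 -0.2 ]
tool shift share [ 0.001 -0.002 -0.002] turn share total -0.029
```

View pics/wrist6.png

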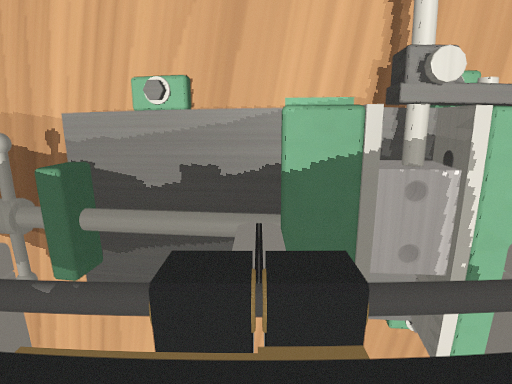

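Request:
move_arm:
  motion: [0.02, 0, 0, 0, 0.02, 0, 0, 0]

```text
clock: 12.48
tool_pos: [0.5662, 0.0261, 0.0657]
tool_rot: [0.016, 0.993, 0.09, -0.076]
ft_force: [-12.6, -1.2, 14.2]
grip_width: 0.0008
```

```bash
python3 to.py -47 0 67
```

```text
t 12.47 vise TCP mm [-48.   -0.7  65.7] yawerr(rad) -0.0052 tilt [-0.147 -0.046 -0.988] F [-12.6   -1.21  14.16] w 0.0008 j [ 0.06  0.78 -0.28  1.71  0.29  0.85 -0.2 ]
tool shift share [ 0.003 -0.002 -0.005] turn share total -0.035
```

No advance at 13–15 N, so the block is nipped. I'll retreat and inspect.

Request:
move_arm:
  motion: [-0.04, 0, 0, 0, -0.04, 0, 0, 0, -0.02, 0, -0.1, 0, -0.02, 0, -0.1, 0, -0.1, 0, -0.1, 0, -0.15, 0, -0.05, 0, -0.15, 0, 0, 0, -0.1, 0, 0, 0, 0, 0, 0, 0]

```text
clock: 13.6
tool_pos: [0.4031, -0.0019, 0.2015]
tool_rot: [0.016, 0.994, 0.09, -0.065]
ft_force: [1.1, 0.7, -0.2]
grip_width: 0.0005
```

```bash
python3 to.py 20 20 200;  python3 - <<'E'
from plant import optics
import cv2
for n in ("top","wrist","scene"):
    cv2.imwrite(f"pics/{n}7.png",optics.capture(n)["img"])
im=cv2.imread("pics/top7.png")
cv2.imwrite("pics/top7z.png",cv2.resize(im[135:275,180:340],None,fx=5,fy=4.2857,interpolation=cv2.INTER_CUBIC))
E
```

```text
t 13.6 vise TCP mm [-213.5    1.7  201.5] yawerr(rad) -0.0056 tilt [-0.127 -0.043 -0.991] F [ 1.08  0.66 -0.15] w 0.0005 j [ 0.18  0.38 -0.36  2.05  0.2   0.88 -0.13]
tool shift share [ 0.772 -0.063 -0.099] turn share total -0.038
```

View pics/top7z.png

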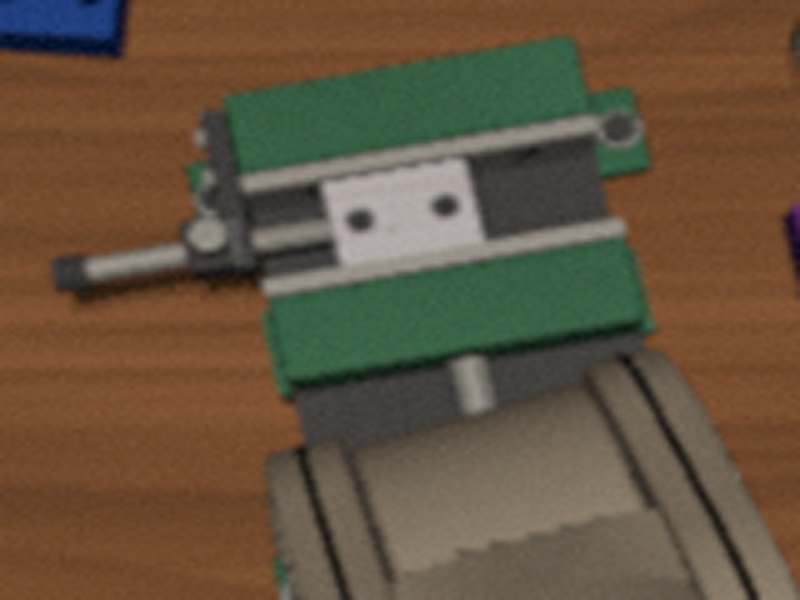

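View pics/wrist7.png

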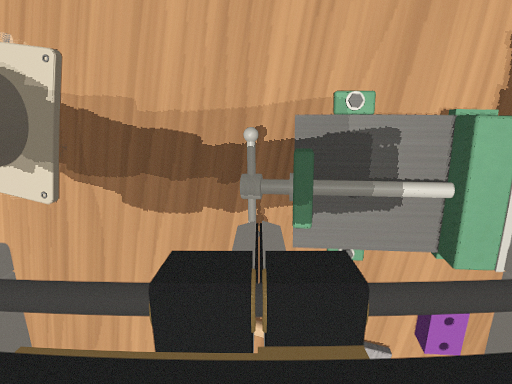

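Top view: the block lies between both steel faces, top corners (325,180)–(468,158), with the rod at its left end (330,232). I'll take a close look from above to check the gaps.

Request:
move_arm:
  motion: [0.17, 0.02, 0, 0, 0.17, 0.03, 0, 0, 0.17, 0.03, 0, 0, 0.15, 0.03, 0, 0, 0.1, 0, 0, 0, 0, 0, 0, 0]

```text
clock: 14.5
tool_pos: [0.6477, 0.0091, 0.1653]
tool_rot: [0.014, 0.994, 0.09, -0.063]
ft_force: [-0.8, -0.1, 0.4]
grip_width: 0.0004
```

```bash
python3 to.py 18 -40 140
```

```text
t 14.5 vise TCP mm [ 29.  -32.4 165.3] yawerr(rad) -0.0049 tilt [-0.123 -0.04  -0.992] F [-0.85 -0.1   0.37] w 0.0004 j [ 0.09  0.75 -0.31  1.42  0.26  1.14 -0.09]
tool shift share [-0.025  0.024  0.089] turn share total -0.032
```

```bash
python3 - <<'E'
from plant import optics,read_state
import cv2,numpy as np
from scipy.spatial.transform import Rotation as Ro
s=read_state();c=optics.capture("wrist")
cv2.imwrite("pics/wrist8.png",c["img"])
cv2.imwrite("pics/wrist8z.png",cv2.resize(c["img"][60:260,150:400],None,fx=3,fy=3,interpolation=cv2.INTER_CUBIC))
np.savez("w8.npz",p=s["tool_pos"],q=s["tool_rot"],K=c["camera_matrix"],d=c["distortion"],T=c["tool_from_camera"])
E
```

```text
(no output)
```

View pics/wrist8.png

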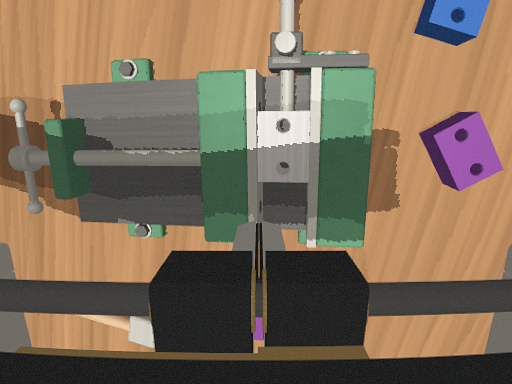

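View pics/wrist8z.png

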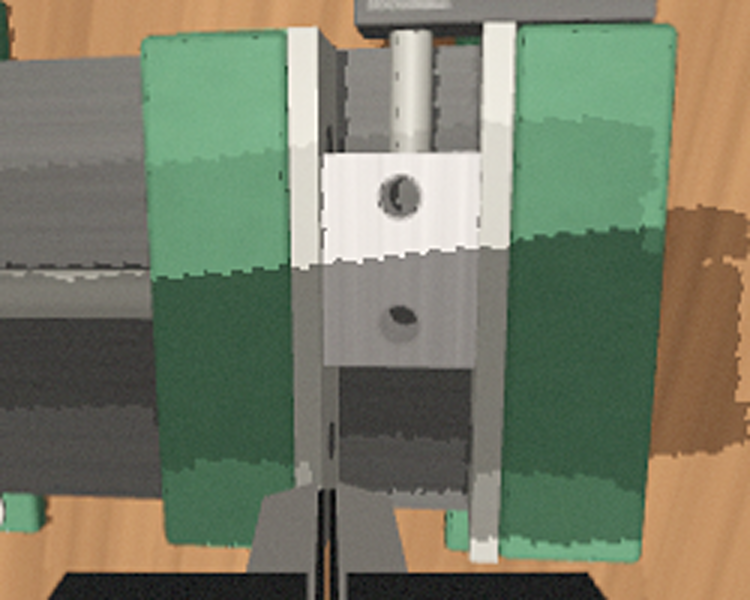

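```bash
python3 - <<'E'
from h import *
from scipy.spatial.transform import Rotation as Ro
w=np.load("w8.npz");q=w["q"];R=Ro.from_quat([q[1],q[2],q[3],q[0]]).as_matrix();T=w["T"]
Rc=R@T[:3,:3];C=w["p"]+R@T[:3,3]
c=dict(camera_matrix=w["K"],distortion=w["d"],rvec=cv2.Rodrigues(Rc.T)[0],tvec=-Rc.T@C)
V=(0.61326,0.03557,0.18453);ct,st=np.cos(V[2]),np.sin(V[2])
def L(n,pz,z):
    uv=(np.array(pz,float)+.5)/3-.5+[150,60]
    d=back(c,uv,z)[:,:2]-V[:2]; print(n,np.round(1000*np.c_[ct*d[:,0]+st*d[:,1],-st*d[:,0]+ct*d[:,1]],1).tolist())
L("slide face top",[(320,30),(323,250),(323,400)],.08)
L("fixed face top",[(482,30),(478,250),(472,450)],.08)
L("block corners",[(323,153),(480,153),(474,367),(324,365)],.074)
L("rod at block",[(391,152),(430,152)],.058)
E
```

```text
slide face top [[16.1, 74.5], [16.5, 16.4], [16.2, -26.5]]
fixed face top [[58.6, 73.7], [59.2, 16.7], [59.3, -40.1]]
block corners [[15.9, 42.8], [59.1, 42.6], [59.3, -17.0], [15.8, -17.4]]
rod at block [[33.8, 43.3], [45.1, 43.3]]
```

The opening between the faces measures about 43 mm along its length against the 44 mm block, so the block is nipped. Its sides are parallel to the jaws, and its end at y≈42.7 mm meets the rod at about 43 mm. I'll check the bystanders quickly, then hand in.

```bash
python3 - <<'E'
from plant import optics,manip,read_state
import cv2,numpy as np
a=cv2.imread("pics/scene0.png").astype(int); b=optics.capture("scene")["img"]
cv2.imwrite("pics/scene9.png",b)
for n,(x0,y0,x1,y1) in dict(hammer=(295,260,345,335),oil=(150,150,185,195),brush=(190,90,262,140)).items():
    print(n,np.abs(a[y0:y1,x0:x1]-b[y0:y1,x0:x1]).mean().round(2))
s=read_state();print(s["ft_force"],np.abs(s["qd"]).max())
E
```

```text
hammer 1.75
oil 2.3
brush 55.44
[ 0.40071667 -0.07975809 -0.17596424] 0.033433280618914554
```

View pics/scene9.png

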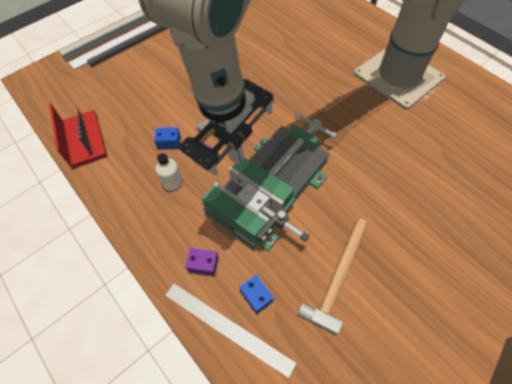

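Hammer and oil are unchanged. The brush is only hidden behind the arm here and never came near the hand. The hand is clear.

```bash
python3 -c "
from plant import manip,read_state
print(manip.job_done(),read_state()['clock'])"
```

```text
the job is handed in; nothing more can be done
the job is handed in; nothing more can be done
```

I slid the block about 51 mm along the bed with the fingertips until it met the stop rod. There the force rose to 5.7 N and the fingers stopped. I then pushed the sliding jaw about 81 mm closed, until it no longer advanced at about 13–15 N, lifted the hand clear and handed in at about 14.6 s of the 58 s.

**Last checks:**
- **Jaws and squareness:** the close wrist picture shows no visible gap on either side of the block. The opening measured about 43 mm against the 44 mm block, which is within calibration error. The block's sides measured parallel to the jaws.
- **Stop:** the block's end measured vise y ≈ 42.7 mm and the rod tip 43.3 mm, a difference within measuring error.
- **Bystanders:** the hammer and oil bottle look unchanged in the scene picture. The pixel comparison for the brush failed because the arm hid it. The last wrist picture shows part of it, but I didn't compare its position; I never worked near it.
- **Hand:** it ended clear above the vise with no contact force. The tool had drifted about 7° out of vertical during the jaw push, and I left it because it touched nothing.

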